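# Hold the green reference cell home on the carousel's reader station

### The arm

A 6-joint arm with a two-finger parallel gripper is mounted at the origin on the work surface. World frame = base frame: x ahead of the robot, y to its left, z up, the work surface at z = 0. Lengths are in mm, angles in rad, forces in N, time in s.
With the tool pointing down it reaches from about 350 to 775 mm from the base axis. Payload 7.3 kg.
Tool frame: the origin (TCP) lies at the very end of the fingers, on their centre line; the grasp point (between the pads) lies behind it (bot.grip_point_offset is the z of the grasp point in the tool frame, in mm); z points along the fingers, y is the line along which they close (so a half turn about z gives the same grasp; the last joint's range is limited). The gripper opens to 92 mm and grips with 3 to 60 N. Pads are 19 mm wide; open, the fingers measure 130 mm over their backs; the gripper's body (75 mm by 190 mm) begins 47 mm behind the grasp point.
Start: joints at [1.069, 0.342, 1.524, -0, 1.275, -0.146], TCP at [182.867, 492.146, 193.541] pointing down, gripper open.
Joint ranges: [-2.53, 2.53], [-0.77, 2.02], [0.04, 2.7], [-1, 4.14], [0.28, 2.66], [-3.11, 3.11]. Speed limits (rad/s): [2.57, 2.57, 3.14, 3.14, 3.14, 3.14].

### API

Orientations are given as [roll, pitch, yaw] about the fixed x, y, z axes, in that order (R = Rz(yaw) Ry(pitch) Rx(roll)).
In Python, from plant import bot gives the robot as it stands. The module is installed in compiled form; this text tells all that it offers.
- The arm moves only by the shell command python3 -m crank 'ROWS'. ROWS is JSON, a list that holds one entry, the list of rows, each a list of 5 numbers: the opening, from 0 (shut) to 1 (fully open), then the shift along the tool's x, y, z in cm, then the turn about the tool's z in degrees. In form: [[[claw, x, y, z, turn], ...]]. A call has exactly 10 rows; each row is the pose to reach, as a shift and turn from the pose commanded when the call began, along the tool's axes at that moment; what a row does not reach only later rows make up. A row lasts 1/10 s, in which the tool goes at most 50 mm and 8.59 degrees, less where a joint would pass 70% of its speed; a pose out of reach is approached as far as the arm can. A call with a gripper value outside its range is refused whole. The fingers move at their own pace and stop on an object; the grip force is fixed at half the most. Time passes only in rows, so rows that repeat a pose let the fingers close, or fill a call up. It gives the time, the measured TCP pose, the force, the opening and the grip force at its end, in the units of the state.
- bot.get_obs(): the state, without advancing time (a new reading comes with each control period).
- bot.capture(name): name is "scene" or "side" or "wrist"; returns (picture, depth): 420x560x3 uint8, red, green, blue; 420x560 float32, mm along the optical axis (not along the pixel's ray), 0 where there is no reading.
- bot.calibration(name): a dict with "vertical_fov" (degrees; the focal length in pixels is half the picture's height over the tangent of half this angle, whatever the lens; pixels are square), "cx", "cy" (the principal point, pixels), "D" ([k1, k2, p1, p2, k3] as OpenCV has them; the pictures are not rectified), "rvec" (rotation vector, rad) and "tvec" (3), from world to camera coordinates, as OpenCV has them; the wrist camera has in their place "tool_from_camera" (4x4, takes a point from camera to tool coordinates, whose origin is the TCP and whose axes are the flange's). Camera axes: x right, y down, z forward; pixel columns grow to the right and rows downward; lengths in mm; the calibration is good to about 2 mm. A picture is of the moment at which its call begins: read the wrist's pose just before it. calibration takes no time and is no camera call.
- bot.close_job(): hands the job in; it is judged then, once.
The state is a dict: "time": time; "joint_positions": joint angles; "dq": joint speeds; "tau": joint torques, N m; "tool_pos": TCP position; "tcp_rot": TCP orientation; "contact_force": force on the tool from outside, world axes, zero at the start; "moment": the same for the moment, N m; "grip_width": finger opening in mm; "finger_force": force on a finger pad.
Only numpy, scipy, OpenCV 4.12 (cv2) and the standard library are available. Lean on these libraries where they do the work, as an engineer would, in place of code of your own. Each camera call takes 0.05 s, during which the arm holds its last target. There are 200 camera calls.

### The job

Turn the bottle carousel by its hub handle until the bare metal reference station has clicked in at the green mark of the reader port, and leave it there. Then take the reference cell with the green cap from the calibration kit, put it over that station and turn it while pressing down until the keyways hidden under its knurled collar drop over the station's pins. Push it fully home against the spring and finish while still holding it pushed home, since the reading is taken in that state; leave the red-capped cell, the bottles and everything else on the bench where they are.

Things in the scene. Friction and masses are not known exactly. Their poses are not given: they have to be found in the camera images.
- module: Carousel module, hood off: cream housing 320 mm (x) by 290 mm (y), top 75 mm above the bench, with a turning black tray 248 mm across (its top 89 mm above the bench). Origin on the bench under the tray's axis; the housing reaches 180 mm to -x, 140 mm to +x. Its -x side faces the robot; two black ports stand on that edge, 10 mm high. Fixed, but placed and turned anew each time.
- carousel (a joint): Angle of the tray, rad, counter-clockwise positive from above. Sprung clicks every 60 degrees; 0 (start) = station in front, midway between the ports; +1.047 or -1.047 = station at the right (-y) or left (+y) port of the module. Beyond halfway the spring pulls it into the next click; leaving one takes up to 0.3 N m. Five bottles are fixed in the tray, caps up to 80 mm above its top.
- hub_grip (a point): On the tray's axis at the height to grip the hub handle: an upright aluminium bar 66 mm long, 16 mm thick, centred on the axis, its top 16 mm above this point; below it a hub 68 mm across starts 20 mm under this point. x axis = along the bar; the reference station lies on the -x side. Clear to 70 mm from the axis; bottles (34 mm thick) and the station stand at 95 mm, 60 degrees apart.
- ref_rim (a point): Centre of the rim of the reference station, the only bare aluminium one: a sleeve 34 mm outside, 26 mm bore, rim 46 mm above the tray (135 mm above the bench). z up; x, y turn with the tray. A sprung foot in the bore meets the cell's stem 6 mm before home and pushes back with 4 N there, 9 N at home: more than the cell weighs, so a keyed cell let go rises 6 mm again, still on the pins.
- pins (a point): On the station's axis, at the level of the tops of its three steel cross pins, 7.5 mm below the rim: pins 5 mm thick, 120 degrees apart, sticking out of the sleeve to 22 mm from its axis. The angle at which the pins stand is different each time and is NOT told by this frame: find the fit by turning.
- reader (a point): Point where ref_rim must come to stand: level with the rim, 95 mm from the tray's axis, straight behind (module +x) the port with the green mark. That reader port is the left or the right one of the two (the other, with an amber mark, is the label camera), 60 degrees to either side of the module's front. Axes of the module.
- cell_green: The wanted reference cell, green cap, 0.15 to 0.25 kg. Origin on its axis in the shoulder plane (ceiling inside the skirt), z up. Knurled aluminium collar 52 mm across, from 18 mm below the origin to 14 mm above; green cap 40 mm across up to 20 mm. Its stem, 24 mm across with a tapered nose, ends 36 mm below the origin. Home = origin at ref_rim; stopped on the pins = 10.5 mm above it.
- skirt (a point): On the green cell's axis at the lower edge of its collar (18 mm below the origin). The skirt is 37.6 mm inside and has three equal keyways, 9 mm wide, hidden inside it, 120 degrees apart from this frame's x axis: it fits any of three ways, so at most 60 degrees of turning either way is needed. At the start this edge rests on the kit's top, the cell turned at random in one of the kit's two holes.
- cell_red: The other reference cell, same make and size, red cap; not wanted, leave it. It stands in the other hole of the kit, 110 mm from the green one.
- kit: Calibration kit base: grey block 170 mm (x) by 76 mm (y), 28 mm high, fixed on the bench. Origin under its centre; two holes 30 mm across, 22 mm deep, at x = +55 and -55 mm. It stands left or right of the module; a white rack with three bottles (150 by 56 mm, caps 123 mm above the bench) is on the other side.
- bottle0: Bystander: a blood-culture bottle, 34 mm across and 118 mm tall, in the white rack. Origin at the centre of its underside. Leave it.
- bottle1: Bystander: a blood-culture bottle, 34 mm across and 118 mm tall, in the white rack. Origin at the centre of its underside. Leave it.
- bottle2: Bystander: a blood-culture bottle, 34 mm across and 118 mm tall, in the white rack. Origin at the centre of its underside. Leave it.
- bottle3: Bystander: a blood-culture bottle, 34 mm across and 118 mm tall, standing alone on the bench far to the right. Origin at the centre of its underside. Leave it.
- marker: Bystander: a marker pen, 140 mm long and 13 mm thick, lying on the bench far to the left. Origin under its middle. Leave it.
There are look-alikes about, which are no part of the job. There is more than one size of the kit; the job needs the largest.

How it is judged (in metres and radians):
On the way, in this order (a step that is already met when the one before it is completed fails the run):
1. the reference station is clicked in at the reader mark, the hub handle let go, while the green cell is not yet on it (horizontal distance between ref_rim and reader below 0.006 m and contact force between the fingers and module below 0.5 N and distance between cell_green and ref_rim above 0.08 m), for 0.2 s.
2. the green cell is home on the station: keyways over the pins, origin within 2 mm of the rim (horizontal distance between ref_rim and reader below 0.006 m and horizontal distance between cell_green and ref_rim below 0.003 m and z of cell_green in the frame of ref_rim below 0.002 m), for 0.2 s.
At the end, for the whole second after the job is handed in: Station within 6 mm of the reader point; green cell upright (0.06 rad), centred within 3 mm, its origin at most 2 mm above the rim, pushing on the station with over 4 N, still gripped by the fingers (over 2 N); red cell still in its hole in the kit (all of step 2 and angle between cell_green's own z axis and vertical below 0.06 rad and contact force between the fingers and cell_green above 2 N and contact force between cell_green and module above 4 N and horizontal distance between cell_red and kit below 0.065 m and height (world z) of cell_red below 0.053 m); the arm keeps its last pose, push and grip.
It fails at once if a bystander is disturbed (the red cell, a bottle or the marker moved more than 25 mm, or a bottle tipped) (distance of any of cell_red, bottle0, bottle1, bottle2, bottle3, marker from where it was at the start of the episode above 0.025 m or angle between any of bottle0, bottle1, bottle2, bottle3's own z axis and vertical above 0.5 rad).
It also fails if it takes over 64 s, if anything falls off the work surface, if the arm or the gripper's body presses on something with over 40 N, if the wrist force passes 120 N, or if a joint passes its speed limit or range.

## Working session

There is one attempt and no reset: what is moved stays moved. The work goes in short steps, Python scripts to look and compute and a shell command to move; the robot and the scene stay as the last step left them, time stands still between calls to the robot, and variables do not carry over. Pictures are saved under pics/ and viewed, at most 10 in all, crops included, and the job is handed in when it is done.

```bash
mkdir -p pics; cat > h.py <<'E'
import numpy as np, cv2
from scipy.spatial.transform import Rotation as R
from plant import bot
def K(c,h=420):
    f=h/2/np.tan(np.radians(c["vertical_fov"])/2)
    return np.array([[f,0,c["cx"]],[0,f,c["cy"]],[0,0,1.]])
def ext(name,obs=None):
    "camera->world R,t"
    c=bot.calibration(name)
    if name=="wrist":
        T=np.array(c["tool_from_camera"]);Rw=R.from_euler('xyz',obs["tcp_rot"]).as_matrix()
        return Rw@T[:3,:3], Rw@T[:3,3]+np.array(obs["tool_pos"])
    Rc=cv2.Rodrigues(np.array(c["rvec"],float))[0]
    return Rc.T,-Rc.T@np.array(c["tvec"],float).ravel()
def rays(name,px,obs=None):
    c=bot.calibration(name);px=np.array(px,float).reshape(-1,1,2)
    u=cv2.undistortPoints(px,K(c),np.array(c["D"],float)).reshape(-1,2)
    A,t=ext(name,obs);return t,np.c_[u,np.ones(len(u))]@A.T
def plane(name,px,z,obs=None):
    t,d=rays(name,px,obs);return t+d*((z-t[2])/d[:,2])[:,None]
def cloud(name,depth,obs=None):
    h,w=depth.shape;v,u=np.mgrid[:h,:w]
    t,d=rays(name,np.c_[u.ravel(),v.ravel()],obs)
    P=t+d*depth.ravel()[:,None];P[depth.ravel()==0]=np.nan
    return P.reshape(h,w,3)
def proj(name,P,obs=None):
    c=bot.calibration(name);A,t=ext(name,obs);q=(np.array(P,float).reshape(-1,3)-t)@A
    return cv2.projectPoints(q,np.zeros(3),np.zeros(3),K(c),np.array(c["D"],float))[0].reshape(-1,2)
def grab(name):
    o=bot.get_obs();im,d=bot.capture(name);return o,im,d
E
python3 - <<'E'
from h import *
for n in("scene","side","wrist"):
    o,im,d=grab(n);np.savez(f"{n}0.npz",im=im,d=d)
    cv2.imwrite(f"pics/{n}0.png",im[...,::-1])
    A,t=ext(n,o);print(n,t.round(),A[:,2].round(2),(d>0).mean())
im=np.vstack([np.load(f"{n}0.npz")["im"] for n in("scene",)])
print(bot.get_obs(),bot.grip_point_offset)
E
```

```text
scene [1065. -931. 1405.] [-0.34  0.55 -0.76] 0.9957355442176871
side [ 291. 1069.  870.] [ 0.14 -0.8  -0.58] 0.9958886054421768
wrist [104. 522. 383.] [ 0.29 -0.11 -0.95] 0.9959141156462585
{'time': 0.15, 'joint_positions': array([ 1.06900861e+00,  3.42578098e-01,  1.52478361e+00, -9.18696880e-06,
        1.27536998e+00, -1.46004932e-01]), 'dq': array([-0.00070295, -0.00036686, -0.00478085,  0.00166808,  0.00083687,
        0.00151805]), 'tau': array([ 9.95422597e-04, -4.31471193e+01, -2.44352925e+01,  7.18279788e-02,
        5.36192092e-02, -1.04129567e-04]), 'tool_pos': array([182.69548545, 491.83694808, 193.00149916]), 'tcp_rot': array([-3.14046447e+00, -1.57021096e-04,  2.78581246e+00]), 'contact_force': array([-0.3176648 ,  0.92245185, -0.4088024 ]), 'moment': array([-0.01751991,  0.00233052,  0.00523302]), 'finger_force': 0.0, 'grip_width': 91.92330142686124} -18.8
```

View pics/scene0.png

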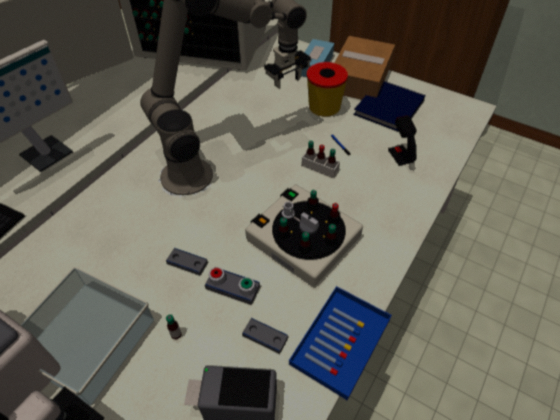

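View pics/side0.png

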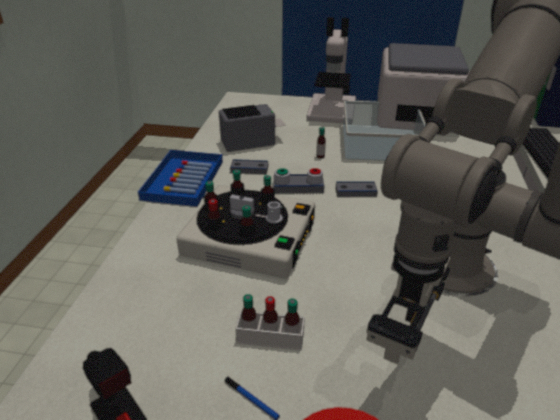

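Scene view: the module is at about (304,232). Its green mark is at (290,195) and amber at (261,220), so the reader is the left (+y) port. The bare station is at (288,208). Three kits could be meant: (187,260), (265,335) and (232,285). Only the last holds the red (216,273) and green (246,285) cells, and it is the largest. I'll confirm that by measurement and a crop.

```bash
python3 - <<'E'
from h import *
S={n:np.load(n+"0.npz") for n in("scene","side")}
for n in S:
    im,d=S[n]["im"],S[n]["d"];C=cloud(n,d);hsv=cv2.cvtColor(im,cv2.COLOR_RGB2HSV)
    for nm,lo,hi in(("green",(55,120,40),(90,255,255)),("amber",(8,180,120),(25,255,255)),("red",(0,150,80),(6,255,255))):
        m=cv2.inRange(hsv,lo,hi);k,l,st,ce=cv2.connectedComponentsWithStats(m)
        for i in range(1,k):
            if st[i,4]>12:
                P=np.nanmedian(C[l==i],0)
                if 0<P[2]<260 and 200<P[0]<900: print(n,nm,ce[i].round(1),st[i,4],P.round(0))
    # horizontal surfaces
    for nm,lo,hi in(("kit28",22,33),("housing75",68,79),("tray89",85,93),("rim135",128,139),("bar",125,200)):
        m=((C[...,2]>lo)&(C[...,2]<hi)).astype(np.uint8);k,l,st,ce=cv2.connectedComponentsWithStats(m)
        for i in range(1,k):
            if st[i,4]>60:
                P=C[l==i];r=cv2.minAreaRect(P[:,:2].astype(np.float32));
                if 200<r[0][0]<900: print(n,nm,ce[i].round(0),st[i,4],np.round(r[0]),np.round(r[1]),round(r[2],1),P[:,2].mean().round(1))
a=cv2.resize(S["scene"]["im"][180:360,150:390],None,fx=3,fy=3,interpolation=cv2.INTER_CUBIC)
cv2.imwrite("pics/crop1.png",np.clip(a.astype(float)*1.6,0,255).astype(np.uint8)[...,::-1])
E
```

```text
scene green [310.4 143.7] 13 [397. 325. 118.]
scene green [291.6 193.8] 30 [461.  80.  87.]
scene green [312.9 193.6] 18 [560.  60. 167.]
scene green [282.9 220.2] 26 [ 536. -100.  167.]
scene green [331.7 226.7] 30 [687. -38. 168.]
scene green [305.  234.8] 30 [ 630. -113.  168.]
scene green [246.1 282.9] 75 [ 530. -316.   65.]
scene green [169.5 319. ] 23 [ 429. -563.  116.]
scene red [327.   74.1] 649 [269. 685. 188.]
scene red [217.1 271. ] 28 [ 422. -329.   65.]
scene red [213.9 275.4] 13 [ 424. -347.   64.]
scene kit28 [424.  34.] 77 [ 433. 1527.] [ 37. 196.] 86.6 28.5
scene kit28 [387. 101.] 82 [502. 879.] [ 64. 205.] 23.1 30.2
scene kit28 [323. 168.] 61 [470. 315.] [128.  49.] 27.6 27.8
scene kit28 [189. 260.] 212 [ 286. -330.] [120.  61.] 10.8 24.9
scene kit28 [232. 286.] 562 [ 476. -324.] [171.  80.] 10.9 27.8
scene kit28 [362. 301.] 72 [ 869. -150.] [ 12. 114.] 87.6 27.5
scene kit28 [136. 336.] 72 [ 338. -635.] [  6. 133.] 5.3 27.8
scene kit28 [259. 329.] 78 [ 645. -414.] [45. 51.] 62.3 24.9
scene kit28 [273. 337.] 176 [ 697. -412.] [73. 61.] 7.6 24.4
scene kit28 [313. 375
[... 3765 characters left out ...]
 [ 719. -615.] [195. 119.] 28.8 134.0
side rim135 [241. 199.] 122 [592. -20.] [21. 66.] 83.1 134.7
side bar [304.  37.] 650 [  622. -1572.] [ 54. 250.] 89.6 162.3
side bar [333.  79.] 588 [ 419. -982.] [140. 261.] 0.0 168.9
side bar [245. 112.] 686 [ 719. -615.] [196. 119.] 28.8 133.5
side bar [236. 178.] 127 [ 627. -108.] [26. 28.] 60.6 147.5
side bar [267. 184.] 134 [531. -92.] [24. 26.] 58.6 147.8
side bar [211. 199.] 295 [667.  12.] [ 28. 123.] 22.0 148.3
side bar [244. 207.] 299 [571.  15.] [ 55. 136.] 31.2 141.8
side bar [273. 206.] 74 [497.  -7.] [35. 31.] 79.9 130.6
side bar [106. 372.] 1665 [700. 579.] [ 61. 130.] 49.7 164.9
side bar [340. 414.] 648 [274. 622.] [115.  24.] 9.0 185.6
```

View pics/crop1.png

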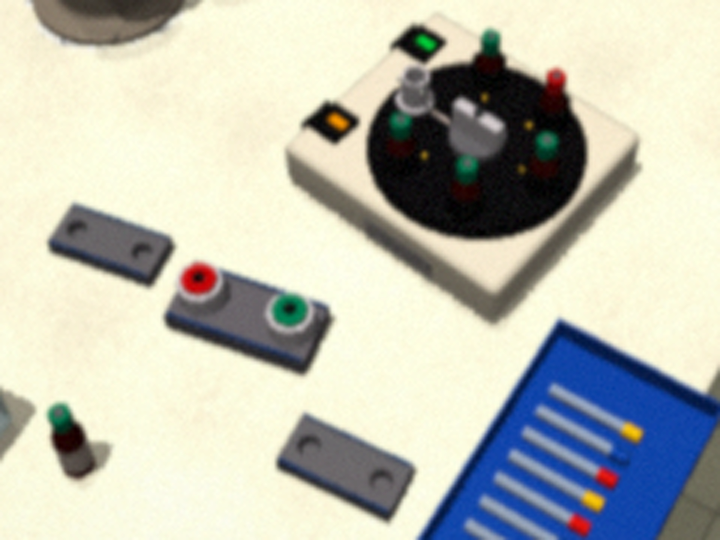

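The crop confirms it. The middle kit (232,285) measures 171×80 mm; the others are 120×61. It holds both cells, with green at about (246,283). The bare station has its spoke to the hub, and the green mark is on the +y side. I'll move over the hub.

```bash
cat >> h.py <<'E'
def shift(P=None,yaw=None,o=None):
    "tool shift in cm and turn in deg to world TCP P, yaw deg"
    o=o or bot.get_obs();Rw=R.from_euler('xyz',o["tcp_rot"]).as_matrix()
    y0=np.degrees(np.arctan2(Rw[1,0],Rw[0,0]))
    s=Rw.T@(np.array(P)-o["tool_pos"])/10
    t=0 if yaw is None else (y0-yaw+180)%360-180
    print("shift cm",s.round(2),"turn",round(t,2),"| yaw",y0.round(2),"tcp",np.round(o["tool_pos"],1),"q",np.round(o["joint_positions"],2),"t",o["time"],"F",np.round(o["contact_force"],1),"w",round(o["grip_width"],1),"ff",round(o["finger_force"],1))
E
python3 -m crank '[[[1,-40,-24,-6,-12],[1,-40,-24,-6,-12],[1,-40,-24,-6,-12],[1,-40,-24,-6,-12],[1,-40,-24,-6,-12],[1,-40,-24,-6,-12],[1,-40,-24,-6,-12],[1,-40,-24,-6,-12],[1,-40,-24,-6,-12],[1,-40,-24,-6,-12]]]'
python3 - <<'E'
from h import *
shift([575,-20,255],171.8)
E
```

```text
time: 1.15
tool_pos: [476.2, 124.7, 253.7]
tcp_rot: [-3.141, 0.001, 2.992]
contact_force: [1.4, 0.2, -0.7]
grip_width: 91.9
finger_force: 0.0
shift cm [-11.92 -12.83  -0.11] turn -0.36 | yaw 171.44 tcp [476.2 124.7 253.7] q [ 0.1   0.24  1.5  -0.    1.4  -1.32] t 1.15 F [ 1.4  0.2 -0.7] w 91.9 ff 0.0
```

```bash
python3 -m crank '[[[1,-12,-13,0,0],[1,-12,-13,0,0],[1,-12,-13,0,0],[1,-12,-13,0,0],[1,-12,-13,0,0],[1,-12,-13,0,0],[1,-12,-13,0,0],[1,-12,-13,0,0],[1,-12,-13,0,0],[1,-12,-13,0,0]]]'
python3 - <<'E'
from h import *
o,im,d=grab("wrist");np.savez("w1.npz",im=im,d=d)
cv2.imwrite("pics/w1.png",im[...,::-1])
C=cloud("wrist",d,o)
for nm,lo,hi in(("housing",70,79),("tray89",84,92),("rim/bar",124,145),("hub",96,105),("caps",160,175)):
    m=((C[...,2]>lo)&(C[...,2]<hi)).astype(np.uint8);k,l,st,ce=cv2.connectedComponentsWithStats(m)
    for i in range(1,k):
        if st[i,4]>300:
            P=C[l==i];r=cv2.minAreaRect(P[:,:2].astype(np.float32))
            print(nm,ce[i].round(0),st[i,4],np.round(r[0],1),np.round(r[1]),round(r[2],1),np.percentile(P[:,2],[10,50,90]).round(1))
shift(o["tool_pos"])
E
```

```text
time: 2.15
tool_pos: [573.8, -17.6, 253.8]
tcp_rot: [3.141, 0.0, 2.996]
contact_force: [0.1, 0.2, 0.3]
grip_width: 91.7
finger_force: 0.0
housing [273.  86.] 23039 [542.8 -14.4] [286. 256.] 82.2 [72.7 74.3 76.1]
housing [337. 287.] 1052 [716.9  31.8] [95. 43.] 83.2 [72.7 74.4 75.6]
housing [211. 288.] 1084 [ 697.8 -105. ] [93. 44.] 80.8 [72.8 74.3 75.5]
tray89 [357.  41.] 1486 [453.4  80.3] [45. 42.] 82.7 [84.2 84.9 86.6]
tray89 [186.  43.] 1438 [431.6 -81.9] [45. 42.] 81.2 [84.2 84.9 86.6]
tray89 [273. 180.] 26899 [591.2 -20.6] [245. 244.] 81.7 [87.5 88.4 89.4]
rim/bar [272. 103.] 647 [498.  -11.3] [38. 38.] 39.3 [126.4 134.1 135.1]
rim/bar [356. 152.] 409 [554.1  63.6] [22. 31.] 57.8 [125.3 130.5 137. ]
rim/bar [190. 153.] 423 [531.8 -92.2] [31. 22.] 27.9 [125.1 130.5 137.2]
rim/bar [273. 206.] 1157 [591.8 -21.1] [15. 66.] 81.8 [136.5 138.3 139.5]
rim/bar [352. 245.] 437 [646.4  51.3] [23. 31.] 26.5 [125.4 131.3 138.7]
rim/bar [195. 246.] 428 [ 624.6 -105.7] [31. 21.] 42.6 [125.5 131.3 138.5]
rim/bar [274. 287.] 425 [682.5 -33.5] [31. 23.] 88.2 [125.4 131.6 138.8]
hub [273. 196.] 2198 [591.4 -20.9] [67. 66.] 78.1 [101.3 102.4 103.4]
caps [173. 165.] 637 [533.8 -95.7] [22. 22.] 8.9 [166.2 168.4 169.6]
caps [372. 164.] 638 [556.3  66.8] [22. 22.] 6.8 [166.2 168.4 169.6]
shift cm [ 0.01  0.01 -0.  ] turn 0 | yaw 171.66 tcp [573.8 -17.7 253.8] q [-0.16  0.4   1.27  0.    1.47 -1.59] t 2.2 F [-0.6  0.1 -0.1] w 91.7 ff 0.0
```

View pics/w1.png

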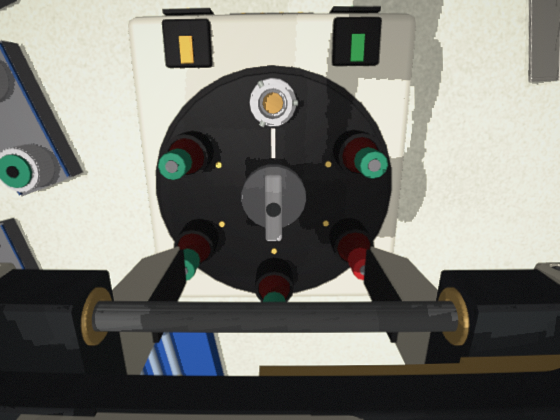

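Wrist view: hub bar at (273,205), station at (272,103), green mark at (357,43), amber at (186,45). So the tray turns clockwise by 60°. I'll descend onto the bar at TCP z≈108, which keeps the gripper body above the bottle caps.

```bash
python3 -m crank '[[[1,-1.8,-0.1,0,0],[1,-1.8,-0.1,0,0],[1,-1.8,-0.1,4,0],[1,-1.8,-0.1,8,0],[1,-1.8,-0.1,11,0],[1,-1.8,-0.1,13,0],[1,-1.8,-0.1,14.6,0],[1,-1.8,-0.1,14.6,0],[0.1,-1.8,-0.1,14.6,0],[0.1,-1.8,-0.1,14.6,0]]]'; python3 -m crank '[[[0,0,0,0,0],[0,0,0,0,0],[0,0,0,0,0],[0,0,0,0,0],[0,0,0,0,0],[0,0,0,0,0],[0,0,0,0,0],[0,0,0,0,0],[0,0,0,0,0],[0,0,0,0,0]]]'
```

```text
time: 3.2
tool_pos: [592.2, -21.9, 108.8]
tcp_rot: [3.142, 0.002, 2.995]
contact_force: [-0.2, -0.3, 0.0]
grip_width: 80.1
finger_force: 0.0
time: 4.2
tool_pos: [591.6, -21.9, 107.5]
tcp_rot: [3.142, 0.0, 2.995]
contact_force: [0.6, 0.4, -0.9]
grip_width: 2.0
finger_force: 0.0
```

Opening is 2 mm, so it didn't grip the bar. I'll look.

```bash
python3 - <<'E'
from h import *
o,im,d=grab("wrist")
o2,im2,d2=grab("side")
b=im2[150:290,160:340];b=cv2.resize(b,(540,420))
a=np.hstack([im[:, 130:390],b])
cv2.imwrite("pics/w2.png",np.clip(a.astype(float)*1.4,0,255).astype(np.uint8)[...,::-1]);shift([0,0,0])
E
```

```text
shift cm [58.85 -6.47 10.75] turn 0 | yaw 171.61 tcp [591.6 -21.9 107.5] q [-0.17  0.54  1.45  0.    1.15 -1.59] t 4.3 F [0.7 0.1 0.1] w 0.4 ff 0.0
```

View pics/w2.png

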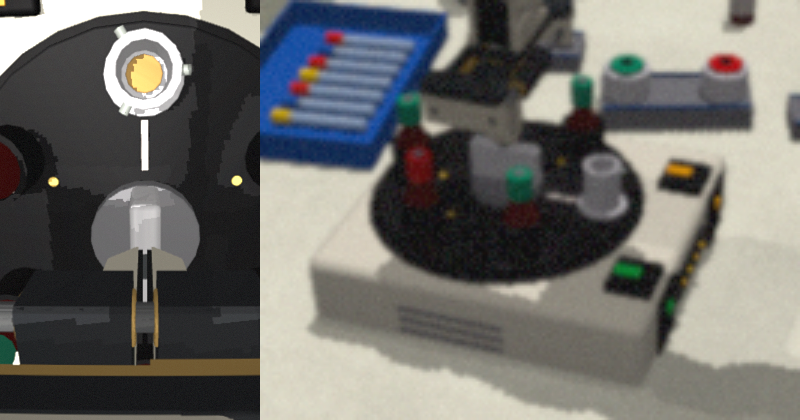

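```bash
python3 - <<'E'
from h import *
o,im,d=grab("wrist");print(np.round(proj("wrist",[[559,-16.4,138],[591.5,-21,138],[624,-26,138],o["tool_pos"],o["tool_pos"]+[0,0,18.8],o["tool_pos"]+[0,0,60]],o)))
C=cloud("wrist",d,o)
for r in range(190,330,8): print(r,C[r,275].round(0), C[r,263].round(0))
for n in("side","scene"):
    _,im,d=grab(n);C=cloud(n,d)
    m=(abs(C[...,0]-592)<60)&(abs(C[...,1]+21)<60)
    for z in range(100,210,8):
        P=C[m&(abs(C[...,2]-z)<4)]
        if len(P):print(n,z,len(P),np.percentile(P[:,0],[0,50,100]).round(),np.percentile(P[:,1],[0,50,100]).round())
E
```

```text
[[275. 203.]
 [275. 264.]
 [275. 318.]
 [274. 241.]
 [273. 254.]
 [273. 296.]]
190 [560. -16. 110.] [559. -23. 109.]
198 [560. -16. 126.] [559. -23. 125.]
206 [561. -17. 136.] [560. -22. 137.]
214 [564. -17. 139.] [564. -23. 138.]
222 [568. -18. 139.] [568. -24. 137.]
230 [573. -18. 138.] [572. -24. 138.]
238 [576. -19. 140.] [577. -25. 137.]
246 [581. -20. 138.] [581. -26. 138.]
254 [582. -20. 146.] [580. -25. 149.]
262 [582. -20. 154.] [580. -25. 157.]
270 [583. -20. 161.] [580. -25. 164.]
278 [584. -20. 166.] [555. -19. 215.]
286 [587. -20. 168.] [556. -19. 219.]
294 [590. -21. 169.] [555. -19. 224.]
302 [561. -17. 218.] [556. -19. 226.]
310 [561. -17. 222.] [555. -19. 230.]
318 [562. -17. 224.] [557. -19. 230.]
326 [566. -17. 223.] [560. -19. 229.]
side 100 99 [533. 601. 625.] [-77.  -6.  14.]
side 108 56 [532. 596. 626.] [-81. -17.   8.]
side 116 49 [532. 591. 637.] [-81. -17.  37.]
side 124 56 [539. 592. 639.] [-80. -15.  39.]
side 132 74 [533. 588. 623.] [-81. -15.  -6.]
side 140 46 [561. 586. 621.] [-31. -18.  -9.]
side 148 16 [579. 582. 603.] [-34. -12.  -7.]
side 156 18 [57
[... 163 characters left out ...]
 -2.]
side 188 1 [578. 578. 578.] [-20. -20. -20.]
side 204 1 [554. 554. 554.] [-42. -42. -42.]
scene 100 75 [550. 599. 647.] [-74. -40.  39.]
scene 108 52 [571. 605. 652.] [-56. -34.  39.]
scene 116 23 [538. 607. 651.] [-80. -29.  37.]
scene 124 28 [538. 607. 649.] [-77. -29.  37.]
scene 132 25 [581. 614. 651.] [-34. -27.  39.]
scene 140 26 [585. 611. 651.] [-34. -27.  38.]
scene 148 6 [599. 604. 620.] [-33. -27. -20.]
scene 156 11 [593. 602. 607.] [-38. -26. -12.]
scene 164 7 [598. 602. 605.] [-41. -38. -23.]
scene 172 5 [600. 602. 603.] [-39. -33. -28.]
scene 180 2 [587. 588. 590.] [-40. -40. -40.]
scene 188 1 [590. 590. 590.] [-39. -39. -39.]
scene 204 2 [599. 600. 600.] [-52. -51. -50.]
```

```bash
python3 - <<'E'
from h import *
w=np.load("w1.npz");o=bot.get_obs();o["tool_pos"]=np.array([573.8,-17.7,253.8]);o["tcp_rot"]=np.array([3.141,0,2.996])
C=cloud("wrist",w["d"],o)
print(C[170:246:3,273].round(0).tolist())
print(C[211,258:290:2].round(0).tolist())
E
```

```text
[[560.0, -16.0, 117.0], [560.0, -16.0, 131.0], [561.0, -17.0, 137.0], [564.0, -17.0, 139.0], [566.0, -17.0, 139.0], [569.0, -18.0, 139.0], [572.0, -18.0, 139.0], [575.0, -19.0, 139.0], [578.0, -19.0, 139.0], [580.0, -19.0, 139.0], [584.0, -20.0, 137.0], [586.0, -20.0, 139.0], [589.0, -21.0, 139.0], [592.0, -21.0, 140.0], [595.0, -21.0, 139.0], [598.0, -22.0, 139.0], [601.0, -22.0, 139.0], [604.0, -23.0, 138.0], [607.0, -23.0, 139.0], [610.0, -24.0, 139.0], [613.0, -24.0, 138.0], [616.0, -25.0, 138.0], [619.0, -25.0, 139.0], [622.0, -25.0, 140.0], [647.0, -29.0, 90.0], [651.0, -30.0, 88.0]]
[[604.0, -39.0, 102.0], [604.0, -37.0, 104.0], [604.0, -35.0, 103.0], [605.0, -33.0, 102.0], [593.0, -28.0, 139.0], [593.0, -26.0, 139.0], [594.0, -24.0, 139.0], [594.0, -22.0, 139.0], [594.0, -20.0, 139.0], [595.0, -19.0, 139.0], [594.0, -17.0, 139.0], [594.0, -15.0, 140.0], [608.0, -14.0, 102.0], [608.0, -12.0, 102.0], [608.0, -10.0, 103.0], [609.0, -8.0, 102.0]]
```

```bash
python3 - <<'E'
from h import *
o,im,d=grab("wrist");C=cloud("wrist",d,o)
for r in(252,262,272): print(r,[tuple(p) for p in C[r,215:335:5].round(0).astype(int).tolist()])
print(o["grip_width"],o["finger_force"],o["moment"])
b=cv2.resize(im[180:330,200:350],(600,600),interpolation=cv2.INTER_CUBIC)
cv2.imwrite("pics/w3.png",np.clip(b.astype(float)*1.8,0,255).astype(np.uint8)[...,::-1])
E
```

```text
252 [(602, -63, 89), (603, -60, 89), (597, -53, 103), (598, -50, 101), (598, -47, 103), (599, -44, 102), (599, -41, 102), (599, -38, 103), (580, -29, 146), (580, -27, 147), (580, -24, 146), (582, -22, 143), (582, -20, 143), (581, -17, 147), (581, -15, 147), (582, -12, 146), (603, -10, 103), (604, -7, 103), (605, -4, 102), (605, -1, 103), (605, 2, 102), (606, 5, 102), (607, 9, 102), (613, 13, 89)]
262 [(610, -65, 88), (610, -61, 88), (611, -58, 88), (605, -52, 101), (605, -48, 103), (578, -35, 158), (579, -33, 156), (580, -31, 156), (579, -28, 157), (580, -26, 157), (580, -24, 157), (582, -22, 154), (582, -20, 154), (582, -17, 156), (582, -15, 156), (582, -13, 156), (583, -10, 156), (583, -8, 156), (583, -6, 156), (584, -4, 156), (612, 2, 102), (613, 5, 101), (620, 9, 89), (621, 12, 89)]
272 [(553, -32, 213), (554, -31, 211), (554, -30, 212), (554, -28, 212), (554, -27, 212), (555, -26, 211), (555, -24, 212), (555, -23, 211), (555, -22, 212), (555, -20, 212), (555, -19, 212), (582, -22, 163), (582, -20, 163), (582, -17, 165), (556, -13, 212), (556, -12, 212), (556, -10, 212), (557, -9, 212), (557, -8, 213), (557, -6, 212), (557, -5, 212), (558, -3, 212), (558, -2, 211), (558, -1, 212)]
0.15373568351918804 0.0 [ 0.03540769  0.05661006 -0.01615834]
```

View pics/w3.png

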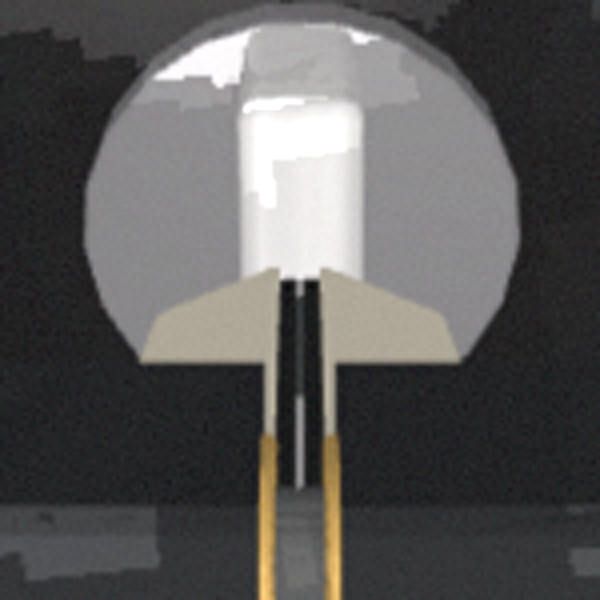

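```bash
python3 - <<'E'
from h import *
w=np.load("w1.npz");o=bot.get_obs();o["tool_pos"]=np.array([573.8,-17.7,253.8]);o["tcp_rot"]=np.array([3.141,0,2.996])
C=cloud("wrist",w["d"],o)
for c in (365,370,376,383,395): print(c,[tuple(p) for p in C[235:330:6,c].round(0).astype(int).tolist()])
print("tcp px",proj("wrist",[o["tool_pos"]],o), proj("wrist",[o["tool_pos"]+np.array([6.7,46,0])],o))
for n in("scene0","side0"):
    w=np.load(n+".npz");C=cloud(n[:-1],w["d"])
    m=(abs(C[...,0]-183)<90)&(abs(C[...,1]-492)<90)&(C[...,2]>60)&(C[...,2]<330)
    print(n,np.percentile(C[m][:,2],[0,1,3,10]).round())
E
```

```text
365 [(638, 66, 124), (642, 64, 129), (645, 62, 137), (640, 57, 157), (640, 54, 169), (579, 29, 287), (582, 28, 289), (586, 28, 288), (588, 28, 289), (731, 72, 76), (743, 73, 72), (547, 11, 364), (547, 11, 366), (547, 10, 369), (549, 10, 369), (550, 10, 370)]
370 [(639, 71, 123), (645, 71, 124), (654, 71, 118), (571, 31, 291), (572, 30, 295), (575, 29, 295), (578, 29, 296), (580, 28, 299), (583, 28, 299), (585, 27, 300), (588, 27, 301), (547, 13, 364), (547, 12, 367), (547, 11, 369), (549, 11, 369), (550, 11, 371)]
376 [(661, 89, 77), (670, 89, 74), (678, 89, 74), (570, 33, 293), (572, 32, 297), (571, 30, 303), (572, 29, 306), (576, 29, 306), (578, 29, 308), (580, 28, 310), (583, 28, 309), (547, 14, 364), (547, 14, 367), (548, 13, 369), (548, 12, 371), (551, 13, 370)]
383 [(663, 98, 74), (671, 97, 74), (679, 97, 75), (571, 37, 293), (570, 34, 300), (570, 33, 306), (571, 31, 310), (572, 30, 313), (573, 29, 316), (575, 29, 317), (578, 29, 318), (547, 16, 365), (548, 15, 367), (548, 15, 368), (549, 14, 370), (551, 14, 370)]
395 [(701, 135, 0), (710, 135, -1), (719, 134, 0), (728, 134, 1), (571, 40, 300), (570, 38, 307), (570, 36, 312), (570, 34, 317), (569, 32, 323), (572, 32, 324), (571, 31, 328), (548, 19, 364), (548, 19, 367), (549, 18, 369), (549, 18, 370), (551, 18, 370)]
tcp px [[273.51238399 240.54912039]] [[350.83108054 240.49400245]]
scene0 [225. 230. 237. 251.]
side0 [222. 229. 238. 248.]
```

The fingers are fully closed with their tips at about z 141, just above the bar. Three views (wrist before, scene and side at start) put the true fingertips about 32–33 mm above the reported TCP, so I'll work with tip = TCP + 33. I'll reopen and go 31.5 mm lower.

```bash
python3 -m crank '[[[0.6,0,0,0,0],[0.6,0,0,0,0],[0.6,0,0,0,0],[0.6,0,0,0,0],[0.6,0,0,0,0],[0.6,0,0,0,0],[0.6,0,0,0,0],[0.6,0,0,1,0],[0.6,0,0,2,0],[0.6,0,0,3.15,0]]]'; python3 -m crank '[[[0.6,0,0,0,0],[0.6,0,0,0,0],[0,0,0,0,0],[0,0,0,0,0],[0,0,0,0,0],[0,0,0,0,0],[0,0,0,0,0],[0,0,0,0,0],[0,0,0,0,0],[0,0,0,0,0]]]'
```

```text
time: 5.5
tool_pos: [591.4, -21.8, 74.8]
tcp_rot: [3.141, -0.001, 2.995]
contact_force: [0.1, 0.1, 0.3]
grip_width: 54.6
finger_force: 0.0
time: 6.5
tool_pos: [591.7, -21.6, 76.1]
tcp_rot: [3.141, 0.0, 2.995]
contact_force: [0.2, 1.4, 1.0]
grip_width: 15.8
finger_force: 30.0
```

Gripped (15.8 mm, 30 N). Turning +60° about tool z, which is clockwise from above.

```bash
python3 -m crank '[[[0,0,0,0,7],[0,0,0,0,14],[0,0,0,0,21],[0,0,0,0,28],[0,0,0,0,35],[0,0,0,0,42],[0,0,0,0,49],[0,0,0,0,56],[0,0,0,0,60],[0,0,0,0,60]]]'; python3 -m crank '[[[0,0,0,0,0],[0,0,0,0,0],[0.6,0,0,0,0],[0.6,0,0,0,0],[0.6,0,0,0,0],[0.6,0,0,0,0],[0.6,0,0,0,0],[0.6,0,0,-3,0],[0.6,0,0,-7,0],[0.6,0,0,-11,0]]]'
python3 - <<'E'
from h import *
for k in range(1):
    o,im,d=grab("wrist");C=cloud("wrist",d,o);cv2.imwrite("pics/w4.png",im[...,::-1]);np.savez("w4.npz",im=im,d=d,tp=o["tool_pos"],tr=o["tcp_rot"])
    for nm,lo,hi in(("rim/bar",129,142),("hub",98,105)):
        m=((C[...,2]>lo)&(C[...,2]<hi)).astype(np.uint8);kk,l,st,ce=cv2.connectedComponentsWithStats(m)
        for i in range(1,kk):
            if st[i,4]>200:
                P=C[l==i];r=cv2.minAreaRect(P[:,:2].astype(np.float32));print(nm,ce[i].round(0),st[i,4],np.round(r[0],1),np.round(r[1]),round(r[2],1),np.median(P[:,2]).round(1))
shift([500,-10,240])
a=np.radians(171.7-60);print("reader",591.5+95*np.cos(a),-21+95*np.sin(a))
E
```

```text
time: 7.5
tool_pos: [592.2, -21.1, 76.1]
tcp_rot: [3.14, -0.001, 1.946]
contact_force: [2.0, 5.3, 0.5]
grip_width: 15.7
finger_force: 30.1
time: 8.5
tool_pos: [591.2, -22.0, 186.9]
tcp_rot: [-3.14, -0.001, 1.948]
contact_force: [1.6, -0.6, 0.4]
grip_width: 55.1
finger_force: 0.0
rim/bar [275.  75.] 928 [556.8  66.9] [33. 33.] 22.1 134.3
rim/bar [383. 142.] 428 [645.6  53.9] [27. 18.] 89.2 133.7
rim/bar [169. 144.] 428 [501.9  -4.2] [18. 27.] 45.5 133.5
rim/bar [276. 210.] 1837 [592.4 -20.8] [16. 66.] 22.1 138.2
rim/bar [170. 258.] 251 [528.5 -88.1] [23.  8.] 34.1 133.9
rim/bar [381. 258.] 294 [684.3 -25.3] [24.  9.] 14.8 134.5
hub [275.  79.] 447 [556.8  67.1] [19. 19.] 67.8 104.2
hub [276. 197.] 3304 [592.1 -20.6] [67. 66.] 21.8 102.3
shift cm [ 4.62 -8.3  -4.62] turn 0 | yaw 111.62 tcp [594.7 -22.4 194.9] q [-0.17  0.46  1.33  0.    1.34 -0.54] t 8.55 F [ 1.4 -0.8  4.9] w 54.9 ff 0.0
reader 556.3740580589863 67.26759429573535
```

View pics/w4.png

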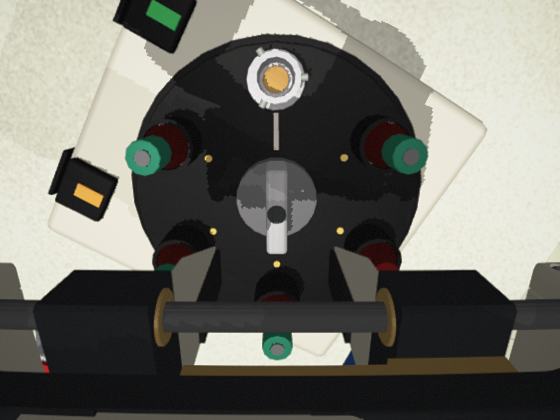

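The wrist view shows the station at (275,78), pointing at the reader position. Its measured centre (556.8,67) is within 1 mm of the computed reader (556.4,67.3), so the click is in and the handle is free. On to the green cell.

```bash
python3 -m crank '[[[0.8,-24.6,-16.6,-1.5,10.7],[0.8,-24.6,-16.6,-1.5,10.7],[0.8,-24.6,-16.6,-1.5,10.7],[0.8,-24.6,-16.6,-1.5,10.7],[0.8,-24.6,-16.6,-1.5,10.7],[0.8,-24.6,-16.6,-1.5,10.7],[0.8,-24.6,-16.6,-1.5,10.7],[0.8,-24.6,-16.6,-1.5,10.7],[0.8,-24.6,-16.6,-1.5,10.7],[0.8,-24.6,-16.6,-1.5,10.7]]]'
cat > cell.py <<'E'
from h import *
def look():
    o,im,d=grab("wrist");C=cloud("wrist",d,o)
    hsv=cv2.cvtColor(im,cv2.COLOR_RGB2HSV)
    for nm,lo,hi in(("green",(60,120,40),(90,255,255)),("red",(0,150,80),(6,255,255))):
        m=cv2.inRange(hsv,lo,hi);k,l,st,ce=cv2.connectedComponentsWithStats(m)
        for i in range(1,k):
            if st[i,4]>250:
                zt=np.nanmedian(C[l==i][:,2]);c,r=cv2.minEnclosingCircle(np.argwhere(l==i)[:,::-1].astype(np.float32))
                print(nm,np.round(c,1),st[i,4],"z",zt.round(1),"centre",plane("wrist",[c],zt,o).round(1),"med",np.nanmedian(C[l==i],0).round(1))
    return o,im,d,C
E
python3 - <<'E'
from cell import *
o,im,d,C=look();np.savez("w5.npz",d=d,im=im);cv2.imwrite("pics/w5.png",im[...,::-1])
m=((C[...,2]>23)&(C[...,2]<32)).astype(np.uint8);k,l,st,ce=cv2.connectedComponentsWithStats(m)
for i in range(1,k):
    if st[i,4]>1500:
        r=cv2.minAreaRect(C[l==i][:,:2].astype(np.float32));print("kit",ce[i],np.round(r[0]),np.round(r[1]),r[2],np.median(C[l==i][:,2]))
m=((C[...,2]>55)&(C[...,2]<63)).astype(np.uint8);k,l,st,ce=cv2.connectedComponentsWithStats(m)
for i in range(1,k):
    if st[i,4]>200:
        c,r=cv2.minEnclosingCircle(C[l==i][:,:2].astype(np.float32));print("collar",ce[i],np.round(c,1),r,np.median(C[l==i][:,2]))
shift([528,-312,200],100.9,o)
E
```

```text
time: 9.55
tool_pos: [528.4, -310.3, 201.0]
tcp_rot: [3.141, -0.0, 1.763]
contact_force: [1.3, -0.2, -0.3]
grip_width: 73.8
finger_force: 0.0
green [273.5 187.5] 1023 z 65.4 centre [[ 528.3 -313.1   65.4]] med [ 528.  -312.1   65.4]
red [162.1 187.7] 950 z 65.3 centre [[ 421.1 -334.3   65.3]] med [ 421.4 -334.4   65.3]
kit [223.94114794 174.09571544] [ 474. -325.] [170.  76.] 11.171598434448242 27.527137613402886
collar [371.4015748   42.30314961] [ 591.8 -167.2] 109.48665618896484 59.006544408367546
collar [166.75560538 183.117713  ] [ 420.1 -335.3] 26.964433670043945 59.20780512440933
collar [273.49719416 182.89225589] [ 528.4 -313.9] 26.767940521240234 59.277090085367945
shift cm [-0.16 -0.07  0.1 ] turn 0.12 | yaw 101.02 tcp [ 528.4 -310.3  201. ] q [-0.66  0.5   1.25  0.    1.39 -0.85] t 9.55 F [ 1.3 -0.2 -0.3] w 73.8 ff 0.0
```

View pics/w5.png

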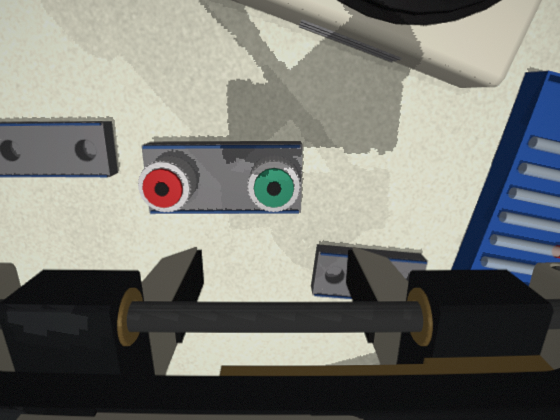

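The wrist view shows the green cell at (273,187), red at (162,188) and the kit block 170×76, so this is the largest kit. Descending on the green cell with true tips at about z 32.

```bash
python3 -m crank '[[[0.8,-0.3,-0.1,4,0],[0.8,-0.3,-0.1,8,0],[0.8,-0.3,-0.1,12,0],[0.8,-0.3,-0.1,15,0],[0.8,-0.3,-0.1,17.5,0],[0.8,-0.3,-0.1,19,0],[0.8,-0.3,-0.1,20,0],[0.8,-0.3,-0.1,20,0],[0.3,-0.3,-0.1,20,0],[0,-0.3,-0.1,20,0]]]'; python3 -m crank '[[[0,0,0,0,0],[0,0,0,0,0],[0,0,0,0,0],[0,0,0,0,0],[0,0,0,0,0],[0,0,0,0,0],[0,0,0,0,0],[0,0,0,0,0],[0,0,0,0,0],[0,0,0,0,0]]]'
```

```text
time: 10.6
tool_pos: [528.3, -315.2, 2.2]
tcp_rot: [3.14, 0.002, 1.762]
contact_force: [-0.1, 0.9, -0.2]
grip_width: 61.9
finger_force: 0.0
time: 11.6
tool_pos: [528.0, -315.2, 2.0]
tcp_rot: [3.14, 0.001, 1.761]
contact_force: [-0.9, 0.5, 6.1]
grip_width: 51.1
finger_force: 30.0
```

Gripped. Lifting clear and checking how the cell sits in the gripper.

```bash
python3 -m crank '[[[0,0,0,-1,0],[0,0,0,-4,0],[0,0,0,-8,0],[0,0,0,-12,0],[0,0,0,-16,0],[0,0,0,-19.5,0],[0,0,0,-19.5,0],[0,0,0,-19.5,0],[0,0,0,-19.5,0],[0,0,0,-19.5,0]]]'
python3 - <<'E'
from cell import *
o,im,d,C=look();cv2.imwrite("pics/w6.png",im[...,::-1])
y=o["tcp_rot"][2];print(o["tool_pos"],np.degrees(y),o["contact_force"])
for n in("scene","side"):
    _,im,d=grab(n);C=cloud(n,d);hsv=cv2.cvtColor(im,cv2.COLOR_RGB2HSV)
    m=cv2.inRange(hsv,(55,120,40),(90,255,255))>0
    m&=(np.linalg.norm(C[...,:2]-o["tool_pos"][:2],axis=-1)<60)
    if m.any(): print(n,m.sum(),np.nanmedian(C[m],0).round(1),C[m].max(0).round(1))
shift([556.6,67,195])
E
```

```text
time: 12.6
tool_pos: [526.7, -314.3, 194.1]
tcp_rot: [-3.139, -0.003, 1.761]
contact_force: [-0.3, 0.2, -2.0]
grip_width: 51.0
finger_force: 30.0
green [274.5 296.3] 3154 z 257.4 centre [[ 526.6 -312.   257.4]] med [ 524.2 -303.6  257.4]
red [162.5 186.5] 977 z 65.3 centre [[ 421.1 -334.4   65.3]] med [ 421.5 -334.4   65.3]
[ 526.69361324 -314.28627549  194.05281952] 100.91002731438459 [-0.34972957  0.16470325 -1.95678996]
scene 28 [ 524.3 -326.5  257.9] [ 540.9 -303.   264. ]
side 29 [ 523.1 -306.4  256.5] [ 539.7 -293.6  260.9]
shift cm [3.691e+01 1.012e+01 3.000e-02] turn 0 | yaw 100.91 tcp [ 527.2 -314.6  194.9] q [-0.66  0.51  1.26  0.    1.38 -0.85] t 12.75 F [ 0.4 -0.2 -2.5] w 51.2 ff 30.0
```

```bash
python3 -m crank '[[[0,4,1.1,0,0],[0,8.5,2.3,0,0],[0,13,3.6,0,0],[0,17.5,4.8,0,0],[0,22,6,0,0],[0,26.5,7.3,0,0],[0,31,8.5,0,0],[0,34.5,9.5,0,0],[0,36.8,10.1,0,0],[0,36.8,10.1,0,0]]]'
python3 -m crank '[[[0,0,0,0,0],[0,0,0,0,0],[0,0,0,1,0],[0,0,0,2,0],[0,0,0,3,0],[0,0,0,4,0],[0,0,0,4,0],[0,0,0,4,0],[0,0,0,4,0],[0,0,0,4,0]]]'
python3 - <<'E'
from cell import *
o,im,d,C=look();cv2.imwrite("pics/w7.png",im[...,::-1])
m=((C[...,2]>129)&(C[...,2]<138)).astype(np.uint8);k,l,st,ce=cv2.connectedComponentsWithStats(m)
for i in range(1,k):
    if st[i,4]>60:
        P=C[l==i];r=cv2.minAreaRect(P[:,:2].astype(np.float32));print(ce[i].round(),st[i,4],np.round(r[0],1),np.round(r[1],1),P.min(0).round(1),P.max(0).round(1))
shift([556.9,65.5,111],None,o)
E
```

```text
time: 13.75
tool_pos: [556.7, 68.8, 195.6]
tcp_rot: [-3.141, -0.001, 1.765]
contact_force: [-0.7, -0.9, -1.0]
grip_width: 51.2
finger_force: 30.0
time: 14.75
tool_pos: [557.3, 65.7, 156.5]
tcp_rot: [3.14, 0.0, 1.761]
contact_force: [-0.3, 0.4, -2.3]
grip_width: 51.3
finger_force: 30.0
green [152.5 165. ] 560 z 86.2 centre [[459.4  79.8  86.2]] med [459.4  80.   86.2]
green [274.5 296.3] 3151 z 219.9 centre [[557.   68.1 219.9]] med [554.5  76.6 219.9]
[274. 208.] 405 [555.  78.] [31.3 11.3] [540.6  69.6 129.1] [571.3  84.  136.6]
[398. 256.] 447 [647.1  60.1] [27.2 14. ] [636.8  47.2 129. ] [662.4  67.4 138. ]
[309. 350.] 107 [600.9 -26.2] [ 5.1 34.7] [594.6 -41.3 130.7] [609.8  -9.6 138. ]
shift cm [-0.01 -0.05  4.55] turn 0 | yaw 100.92 tcp [557.3  65.7 156.5] q [-0.02  0.44  1.48  0.    1.22 -0.21] t 14.75 F [-0.3  0.4 -2.3] w 51.3 ff 30.0
```

View pics/w7.png

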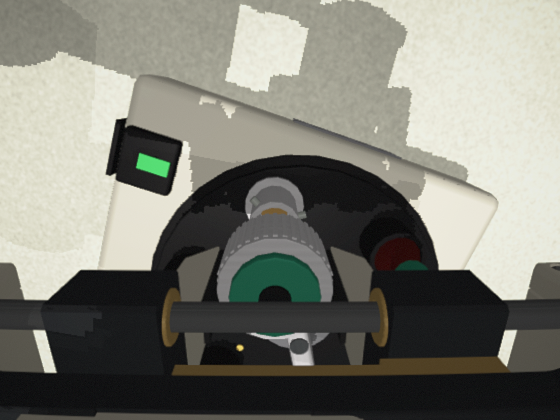

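Wrist view: station at (274,195), just behind the held cell at (274,280). They are aligned to about 1 mm. Lowering with a small correction.

```bash
python3 -m crank '[[[0,-0.05,-0.08,0,0],[0,-0.05,-0.08,0.7,0],[0,-0.05,-0.08,1.4,0],[0,-0.05,-0.08,2,0],[0,-0.05,-0.08,2.6,0],[0,-0.05,-0.08,3.2,0],[0,-0.05,-0.08,3.8,0],[0,-0.05,-0.08,4.4,0],[0,-0.05,-0.08,4.8,0],[0,-0.05,-0.08,4.8,0]]]'; python3 -m crank '[[[0,0,0,0.1,0],[0,0,0,0.2,0],[0,0,0,0.3,0],[0,0,0,0.4,0],[0,0,0,0.5,0],[0,0,0,0.6,0],[0,0,0,0.7,0],[0,0,0,0.8,0],[0,0,0,0.8,0],[0,0,0,0.8,0]]]'
```

```text
time: 15.8
tool_pos: [556.0, 65.0, 107.4]
tcp_rot: [-3.141, -0.0, 1.761]
contact_force: [0.7, 0.2, -1.8]
grip_width: 51.4
finger_force: 30.0
time: 16.8
tool_pos: [557.0, 65.1, 101.1]
tcp_rot: [3.139, 0.0, 1.761]
contact_force: [-0.5, 0.3, 5.9]
grip_width: 51.3
finger_force: 30.0
```

Resting on the pins with the stem in the bore, at about 8 N. Searching in 10° steps, which is less than the keyways' 11° catch window.

```bash
python3 -m crank '[[[0,0,0,0.05,1.5],[0,0,0,0.1,3],[0,0,-0.01,0.1,4.5],[0,0,-0.02,0.1,6],[0,0,-0.02,0.1,7.5],[0,0,-0.03,0.1,9],[0,0,-0.03,0.1,10],[0,0,-0.03,0.1,10],[0,0,-0.03,0.1,10],[0,0,-0.03,0.1,10]]]'
```

```text
time: 17.8
tool_pos: [557.8, 65.0, 100.9]
tcp_rot: [3.137, -0.0, 1.587]
contact_force: [0.6, -0.0, 8.1]
grip_width: 51.0
finger_force: 30.0
```

```bash
python3 -m crank '[[[0,0,0,0,1.5],[0,0,0,0,3],[0,0,-0.01,0,4.5],[0,0,-0.02,0,6],[0,0,-0.02,0,7.5],[0,0,-0.03,0,9],[0,0,-0.03,0,10],[0,0,-0.03,0,10],[0,0,-0.03,0,10],[0,0,-0.03,0,10]]]'
```

```text
time: 18.8
tool_pos: [557.5, 65.0, 100.9]
tcp_rot: [3.137, -0.001, 1.412]
contact_force: [-0.4, 0.4, 8.8]
grip_width: 51.0
finger_force: 30.0
```

```bash
python3 -c "
from h import *
shift([556.3,67,91])"
```

```text
shift cm [ 0.18 -0.16  0.99] turn 0 | yaw 80.92 tcp [557.5  65.  100.9] q [-0.02  0.49  1.56  0.    1.09  0.14] t 18.8 F [-0.4  0.4  8.8] w 51.0 ff 30.0
```

```bash
python3 -m crank '[[[0,0,0,0,1.5],[0,0,0,0,3],[0,0,-0.01,0,4.5],[0,0,-0.02,0,6],[0,0,-0.02,0,7.5],[0,0,-0.03,0,9],[0,0,-0.03,0,10],[0,0,-0.03,0,10],[0,0,-0.03,0,10],[0,0,-0.03,0,10]]]'
```

```text
time: 19.8
tool_pos: [557.2, 65.0, 100.9]
tcp_rot: [3.137, -0.002, 1.238]
contact_force: [0.5, 1.0, 8.8]
grip_width: 51.2
finger_force: 30.0
```

```bash
python3 -m crank '[[[0,0,0,0,1.5],[0,0,0,0,3],[0,0,-0.01,0,4.5],[0,0,-0.02,0,6],[0,0,-0.02,0,7.5],[0,0,-0.03,0,9],[0,0,-0.03,0,10],[0,0,-0.03,0,10],[0,0,-0.03,0,10],[0,0,-0.03,0,10]]]'
```

```text
time: 20.8
tool_pos: [554.7, 65.0, 98.5]
tcp_rot: [-3.14, 0.001, 1.063]
contact_force: [-0.4, -0.3, -1.2]
grip_width: 51.4
finger_force: 30.0
```

It dropped into the keyways (z 98.5, force released). Pushing home.

```bash
python3 -m crank '[[[0,0,0,0.1,0],[0,0,0,0.2,0],[0,0,0,0.3,0],[0,0,0,0.4,0],[0,0,0,0.5,0],[0,0,0,0.6,0],[0,0,0,0.7,0],[0,0,0,0.8,0],[0,0,0,0.8,0],[0,0,0,0.8,0]]]'
```

```text
time: 21.8
tool_pos: [555.7, 65.3, 92.1]
tcp_rot: [3.14, -0.001, 1.063]
contact_force: [-1.8, 0.8, 7.1]
grip_width: 51.2
finger_force: 30.0
```

```bash
python3 -m crank '[[[0,0,0,0.1,0],[0,0,0,0.2,0],[0,0,0,0.3,0],[0,0,0,0.35,0],[0,0,0,0.35,0],[0,0,0,0.35,0],[0,0,0,0.35,0],[0,0,0,0.35,0],[0,0,0,0.35,0],[0,0,0,0.35,0]]]'
```

```text
time: 22.8
tool_pos: [556.6, 65.6, 90.7]
tcp_rot: [3.138, -0.003, 1.063]
contact_force: [-4.6, 2.5, 20.6]
grip_width: 51.2
finger_force: 30.0
```

20 N at z 90.7: hard stop where home was predicted. Verifying with the cameras.

```bash
python3 - <<'E'
from cell import *
o,im,d,C=look();shift(o["tool_pos"],None,o)
m=((C[...,2]>100)&(C[...,2]<141)).astype(np.uint8)
m=(C[...,2]>134)&(C[...,2]<142)&(np.hypot(C[...,0]-591.5,C[...,1]+21)<40)
if m.sum()>50:
    r=cv2.minAreaRect(C[m][:,:2].astype(np.float32));print("bar",m.sum(),r)
for n in("scene","side"):
    _,im2,d2=grab(n);C2=cloud(n,d2);q=(C2[...,2]>131)&(C2[...,2]<142)&(np.hypot(C2[...,0]-591.5,C2[...,1]+21)<42)
    if q.sum()>30:print(n,"bar",q.sum(),cv2.minAreaRect(C2[q][:,:2].astype(np.float32)))
    hsv=cv2.cvtColor(im2,cv2.COLOR_RGB2HSV);g=(cv2.inRange(hsv,(55,120,40),(90,255,255))>0)&(np.hypot(C2[...,0]-556,C2[...,1]-67)<35)
    if g.sum(): print(n,"cap",g.sum(),np.nanpercentile(C2[g],[10,50,90],axis=0).round(1).tolist())
cv2.imwrite("pics/w8.png",im[...,::-1])
E
```

```text
green [501.5 225. ] 4088 z 167.0 centre [[647.3  60.2 167. ]] med [647.2  59.9 167. ]
green [274.5 296.3] 3155 z 154.1 centre [[557.4  67.8 154.1]] med [563.4  76.  154.1]
shift cm [0. 0. 0.] turn 0 | yaw 60.89 tcp [556.6  65.6  90.7] q [-0.02  0.5   1.57  0.    1.06  0.49] t 22.8 F [-4.6  2.5 20.6] w 51.2 ff 30.0
scene bar 68 ((594.1343994140625, -23.61322021484375), (15.744081497192383, 63.63136291503906), 21.9959774017334)
side cap 54 [[545.8, 59.3, 151.2], [560.5, 74.4, 152.4], [569.6, 82.4, 154.3]]
```

View pics/w8.png

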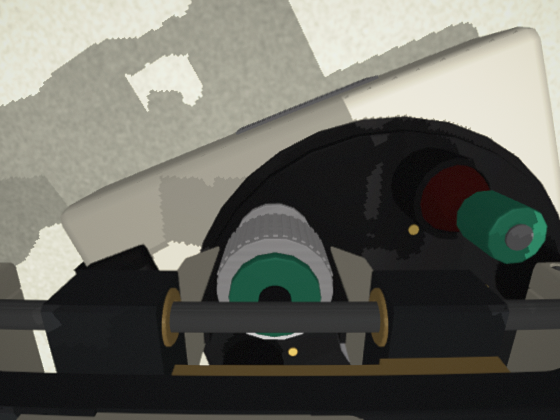

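The wrist view shows the cell fully down at (274,280), in the same place in the gripper as before, so it hasn't slipped. The cap top is at z≈154 (155 expected), and the bar angle is unchanged at 22°, so the station is still at the reader. Handing in while holding.

```bash
python3 -m crank '[[[0,0,0,0,0],[0,0,0,0,0],[0,0,0,0,0],[0,0,0,0,0],[0,0,0,0,0],[0,0,0,0,0],[0,0,0,0,0],[0,0,0,0,0],[0,0,0,0,0],[0,0,0,0,0]]]'; python3 -c "
from plant import bot
print(bot.close_job())"
```

```text
time: 23.95
tool_pos: [556.6, 65.7, 90.7]
tcp_rot: [3.138, -0.003, 1.063]
contact_force: [-4.7, 2.7, 19.9]
grip_width: 51.1
finger_force: 30.0
the job is handed in; nothing more can be done
None
```

I handed the job in at about 24 s: by my measurements the station is clicked in at the green reader port and the green cell is keyed and held home on it at about 20 N, but the hand-in returned no verdict.

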